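# Sweep the used ring cutters off the prep board into the wash pan

### The arm

A 6-joint arm with a two-finger parallel gripper is mounted at the origin on the work surface. World frame = base frame: x ahead of the robot, y to its left, z up, the work surface at z = 0. Lengths are in m, angles in rad, forces in N, time in s.
With the tool pointing down it reaches from about 0.375 to 0.75 m from the base axis. Payload 9 kg.
Tool frame: the origin (TCP) lies on the centre line of the jaws, within the pads' length; the fingertips stand 8 mm ahead of it and the grasp point (between the pads) lies 11 mm behind it (env.tip_reach is the z of the fingertips in the tool frame, in m); z points along the fingers, y is the direction in which the jaws open and shut (so a half turn about z gives the same grasp; the last joint's range is limited). The gripper opens to 85 mm and grips with 20 to 120 N. Pads are 22 mm wide; open, the fingers measure 114 mm over their backs; the gripper's body (76 mm by 85 mm) begins 54 mm behind the grasp point. The pads swing forward as they close: fully open they stand 13 mm farther back than shut.
Start: joints at [-1.524, 0.104, 0.097, 1.564, 0, 1.353], TCP at [0.157, -0.579, 0.239] pointing down, gripper open.
Joint ranges: [-2.99, 2.99], [-0.84, 1.86], [-1.1, 1.16], [-1.84, 2.11], [-1.51, 1.56], [-3.14, 3.14]. Speed limits (rad/s): [2.22, 2.22, 2.57, 3.14, 3.14, 3.14].

### API

Orientations are given as a 3x3 rotation matrix whose columns are the frame's x, y, z axes.
In Python, from bench import env gives the robot as it stands.
- The arm moves only by the shell command python3 -m pendant 'ROWS' [OPENING] [FORCE]. ROWS is JSON, a list of rows, each an object of numbers: "dx", "dy", "dz": the shift along the tool's x, y, z in mm; "wx", "wy", "wz": the turn, a rotation vector about the tool's x, y, z in rad. In form: [{"dx": .., "dy": .., "dz": .., "wx": .., "wy": .., "wz": ..}, ...]. A call has 1 to 10 rows; each row shifts and turns the pose as measured when the row begins, along the tool's axes as they then stand; what a row does not reach is not made up. A row lasts 1/8 s, in which the tool goes at most 62.5 mm and 10.7 degrees, less where a joint would pass 70% of its speed; a pose out of reach is approached as far as the arm can. A call is refused whole if a number of a shift passes 62.5 or a number of a turn 0.188, either way. A call with a gripper value outside its range is refused whole. OPENING is the gripper's target within -1 to 1 (fully open at 1, half-way at 0, shut at -1), set as the call begins (- or left out, the last holds). The fingers move at their own pace and stop on an object; FORCE is the grip in N (left out, the last holds). Time passes only in rows, so rows that do not move let the fingers close. It gives the time, the measured TCP pose, the force and the opening at its end, in the units of the state.
- env.get_state(): the state, without advancing time (a new reading comes with each control period).
- env.camera(name): name is "side" or "top" or "wrist"; returns (picture, depth): 420x560x3 uint8, blue, green, red; 420x560 float32, m along the optical axis (not along the pixel's ray), 0 where there is no reading.
- env.camera_params(name): a dict with "fx", "fy", "cx", "cy" (pixels), "R" (3x3) and "t" (3): a world point X has camera coordinates R X + t. Camera axes: x right, y down, z forward; pixel columns grow to the right and rows downward; lengths in m; the calibration is good to about 2 mm. A picture is of the moment at which its call begins: read the wrist's pose just before it. camera_params takes no time and is no camera call; for the wrist camera it gives the pose at the moment of the call.
- env.close_job(): hands the job in, once; it reports no verdict.
The state is a dict: "time": time; "joint_positions": joint angles; "joint_vel": joint speeds; "joint_torque": joint torques, N m; "tcp_pos": TCP position; "orientation": TCP orientation; "force": force on the tool from outside, world axes, zero at the start; "moment": the same for the moment, N m; "gripper_width": finger opening in m.
Only numpy, scipy, OpenCV 4.12 (cv2) and the standard library are available. Lean on these libraries where they do the work, as an engineer would, in place of code of your own. Each camera call takes 0.05 s, during which the arm holds its last target.

### The job

Sweep the three round ring cutters across the cutting board and off its edge so that they drop into the open steel pan beside it; only push them with the fingers, never pick them up. Leave the square cutter and the little mould standing where they are on the board, and do not disturb the other things on the counter.

Things in the scene. Friction and masses are not known exactly. Their poses are not given: they have to be found in the camera images.
- ring_a: one of three identical plain round steel ring cutters lying flat on the board: a short open tube, 48 mm outside and 41 mm inside diameter, 20 mm high, about 40 g, slides easily. Origin: centre of its underside; z is its axis
- ring_b: one of three identical plain round steel ring cutters lying flat on the board: a short open tube, 48 mm outside and 41 mm inside diameter, 20 mm high, about 40 g, slides easily. Origin: centre of its underside; z is its axis
- ring_c: one of three identical plain round steel ring cutters lying flat on the board: a short open tube, 48 mm outside and 41 mm inside diameter, 20 mm high, about 40 g, slides easily. Origin: centre of its underside; z is its axis
- board: white plastic cutting board on a low steel stand, fixed; 320 mm (its x) by 250 mm (its y), top face 80 mm above its origin, board 12 mm thick, no raised edges. Origin: on the counter under its centre. Its two long edges, at y = +125 mm and -125 mm in its own frame, each overhang the rim of a pan by about 10 mm; the open pan may be on either side
- pan: open, empty rectangular steel catering pan, fixed: 325 mm (its x, along the board's x) by 178 mm over the rim, inside 311 by 162 mm, rim 66 mm above the counter (14 mm below the board's top), floor 2 mm thick. Origin: centre of its underside, 203 mm from the board's centre along the board's y, on one side or the other; z up. The rings are to end up in here
- covered_pan: a pan of the same size closed by a flat steel lid with a low bar grip, fixed, on the other side of the board; top of the grip 73 mm above the counter. Origin: centre of its underside
- square_cutter: square steel cutter lying on the board among the rings, 40 x 40 mm outside, open tube 20 mm high, 60 g; must stay. Origin: centre of its underside. The three rings and this cutter each stand in one of four strips along the board's y, about 75 mm apart in the board's x, so every ring has a clear straight way (along the board's y) to the pan, with 15 mm or more to spare on either side
- mould: small aluminium cup mould standing upside down on the board, 34 mm across at the foot, 36 mm high, 70 g, about 60 mm from the square cutter along the board's y (same strip); must stay. Origin: centre of its underside
- bowl: bystander: steel mixing bowl on the counter to the right, 160 mm across, 75 mm high. Origin: centre of its underside
- jar: bystander: glass jar with a steel cap on the counter to the right, 64 mm across, 100 mm high. Origin: centre of its underside
- spoon: bystander: steel serving spoon lying on the counter to the left, 260 mm long along its x. Origin: under its middle
- tubs: bystander: aluminium tub 110 x 90 x 50 mm on the counter to the left. Origin: centre of its underside

How it is judged:
By the outcome, as a careful person would: the job done as asked, in the order asked, and still so for the second after the job is handed in, with the robot touching nothing.
It also fails if it takes over 54 s, if anything falls off the work surface, if the arm or the gripper's body presses on something with over 40 N, if the wrist force passes 120 N, or if a joint passes its speed limit or range.

## Working session

There is one attempt and no reset: what is moved stays moved. The work goes in short steps, Python scripts to look and compute and a shell command to move; the robot and the scene stay as the last step left them, time stands still between calls to the robot, and variables do not carry over. Pictures are saved under pics/ and viewed, and the job is handed in when it is done.

```bash
mkdir -p pics; ls; python3 - <<'E'
from bench import env
import cv2,numpy as np
s=env.get_state()
print(s['time'],s['tcp_pos'],s['orientation'],s['gripper_width'],env.tip_reach)
for n in ("top","side","wrist"):
    p=env.camera_params(n)
    i,d=env.camera(n)
    np.savez(f"pics/{n}0.npz",i=i,d=d,**{k:np.array(v) for k,v in p.items()})
    cv2.imwrite(f"pics/{n}0.png",i)
    print(n,p)
E
```

```text
pics
0.0 [ 0.15701094 -0.57874577  0.2384907 ] [[ 9.65150556e-01  2.61695245e-01 -5.18999804e-05]
 [ 2.61695064e-01 -9.65149617e-01  1.38193013e-03]
 [ 3.11553297e-04 -1.34735260e-03 -9.99999044e-01]] 0.08547488729848035 0.008
top {'fx': 489.99241784867087, 'fy': 489.99241784867087, 'cx': 280.1172264021554, 'cy': 207.13468123279645, 'R': array([[-0.02445525, -0.99969892, -0.00200394],
       [-0.98495431,  0.02443749, -0.17107837],
       [ 0.17107583, -0.00220997, -0.98525539]]), 't': array([0.02513506, 0.51431035, 1.56857423])}
side {'fx': 493.1968395988134, 'fy': 493.1968395988134, 'cx': 279.7157257465568, 'cy': 208.21760336721107, 'R': array([[-0.89102995, -0.45368106,  0.01546349],
       [-0.32441573,  0.61258606, -0.72075845],
       [ 0.31752174, -0.64723397, -0.6930138 ]]), 't': array([0.45391648, 0.23979969, 1.27647656])}
wrist {'fx': 296.10259297487556, 'fy': 296.10259297487556, 'cx': 280.157639423163, 'cy': 213.8392373990848, 'R': array([[ 2.61538182e-01, -9.65193010e-01, -4.83315188e-04],
       [-9.22983442e-01, -2.50247063e-01,  2.92366163e-01],
       [-2.82310725e-01, -7.60188227e-02, -9.56306328e-01]]), 't': array([-0.60044641, -0.03779578,  0.37937943])}
```

View pics/top0.png

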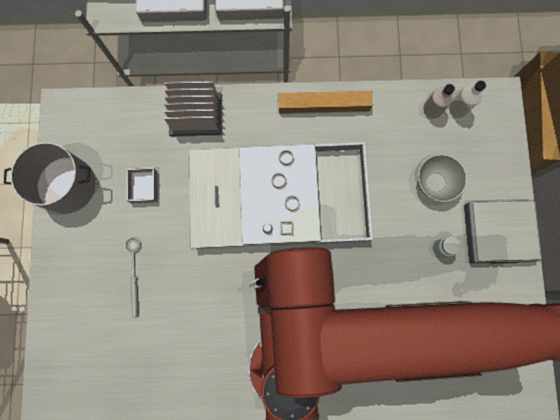

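View pics/side0.png

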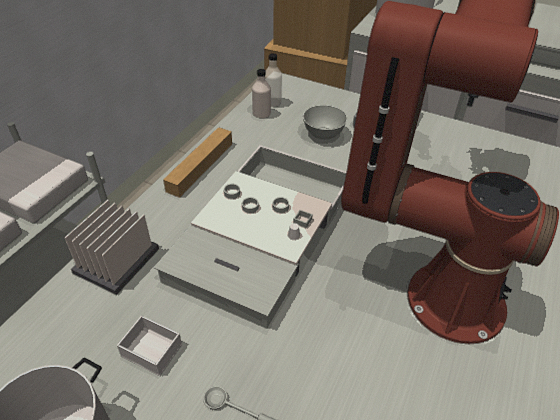

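The top view shows the white board at cols 240–318, rows 145–243. The open pan is on its right (world −y) and the lidded one on its left. Rings are near (287,158), (279,181) and (292,204), the square cutter at (287,229) and the mould at (267,229). Next I'll measure them.

```bash
cat > h.py <<'E'
import numpy as np,cv2
def ray(P,uv,z):
    R,t=P['R'],P['t']; uv=np.atleast_2d(uv).astype(float)
    d=np.c_[(uv[:,0]-P['cx'])/P['fx'],(uv[:,1]-P['cy'])/P['fy'],np.ones(len(uv))]@R
    c=-R.T@t
    return c+d*((z-c[2])/d[:,2])[:,None]
def proj(P,X):
    q=np.atleast_2d(X)@P['R'].T+P['t']
    return np.c_[q[:,0]/q[:,2]*P['fx']+P['cx'],q[:,1]/q[:,2]*P['fy']+P['cy']]
E
python3 - <<'E'
from h import *
for n in("top","side"):
    P=np.load(f"pics/{n}0.npz"); im=P['i']
    g=im.astype(int); mn=g.min(2); sat=g.max(2)-mn
    m=(mn>(205 if n=="top" else 190)).astype(np.uint8)
    x0,y0,x1,y1=(225,130,335,260) if n=="top" else (180,160,350,280)
    roi=np.zeros_like(m); roi[y0:y1,x0:x1]=m[y0:y1,x0:x1]
    cs,_=cv2.findContours(roi,cv2.RETR_EXTERNAL,cv2.CHAIN_APPROX_NONE)
    c=max(cs,key=cv2.contourArea); hull=cv2.convexHull(c)
    print(n,cv2.contourArea(hull))
    ap=cv2.approxPolyDP(hull,5,True)[:,0]
    print(ap.tolist(), ray(P,ap,.08).round(4).tolist())
    Z=ray(P,hull[:,0],.08)[:,:2]
    print(cv2.minAreaRect((Z*1000).astype(np.float32)))
    fill=np.zeros_like(m); cv2.fillConvexPoly(fill,hull,1)
    dark=((fill==1)&(roi==0)).astype(np.uint8)
    k,l,st,ce=cv2.connectedComponentsWithStats(dark)
    for i in range(1,k):
        if st[i,4]>15:
            cc,_=cv2.findContours((l==i).astype(np.uint8),cv2.RETR_EXTERNAL,cv2.CHAIN_APPROX_NONE)
            (u,v),r=cv2.minEnclosingCircle(cc[0])
            print(st[i],ce[i].round(1),(round(u,1),round(v,1),round(r,1)),ray(P,[st[i,0]+st[i,2]/2-.5,st[i,1]+st[i,3]/2-.5],.09).round(4))
    crop=im[y0:y1,x0:x1]; cv2.imwrite(f"pics/{n}_crop.png",cv2.resize(crop,None,fx=4.4,fy=4.4,interpolation=cv2.INTER_CUBIC))
E
```

```text
top 6427.0
[[312, 145], [317, 208], [275, 241], [243, 242], [240, 148]] [[0.7134, -0.0974, 0.08], [0.5028, -0.106, 0.08], [0.3997, 0.0315, 0.08], [0.399, 0.1333, 0.08], [0.7091, 0.1396, 0.08]]
((555.7835693359375, 16.185989379882812), (313.4900817871094, 243.62506103515625), 1.1756410598754883)
[ 240  145   77   97 2938] [277.7 191.1] (277.8, 192.0, 55.9) [[0.5531 0.0182 0.09  ]]
[307 151   7  11  27] [310.4 156.6] (311.5, 156.0, 5.0) [[ 0.6734 -0.0888  0.09  ]]
[291 177  10   9  31] [295.5 181.4] (295.2, 181.6, 4.8) [[ 0.5912 -0.0392  0.09  ]]
[241 195   6  17  35] [242.  201.8] (242.0, 203.0, 8.0) [[0.5232 0.1295 0.09  ]]
[242 213  10   7  17] [245.8 215.3] (246.5, 216.0, 4.9) [[0.4808 0.1204 0.09  ]]
[260 233  10   8  23] [263.7 237.7] (264.5, 237.0, 5.4) [[0.4138 0.0643 0.09  ]]
side 6437.5
[[310, 238], [294, 261], [192, 221], [242, 166], [297, 192]] [[0.3978, 0.0434, 0.08], [0.401, 0.1353, 0.08], [0.7121, 0.1372, 0.08], [0.7113, -0.1351, 0.08], [0.5079, -0.1063, 0.08]]
((557.005859375, 0.4888763427734375), (317.09478759765625, 276.71075439453125), 1.0545719861984253)
[236 166  56  24 229] [258.4 176.1] (263.5, 180.0, 28.9) [[ 0.6204 -0.1076  0.09  ]]
[222 183  20  17 234] [231.8 191.5] (231.7, 192.1, 9.7) [[ 0.6738 -0.0105  0.09  ]]
[287 193  24  48 504] [297.4 220.6] (296.3, 216.7, 23.7) [[ 0.4561 -0.0066  0.09  ]]
[240 197  22  17 246] [250.2 205.4] (250.6, 206.4, 10.6) [[0.5959 0.0152 0.09  ]]
[271 197  20  17 240] [280.5 205.2] (280.7, 205.6, 9.9) [[ 0.521  -0.0245  0.09  ]]
```

```bash
python3 -c "
import cv2
for n in('top','side'):
  i=cv2.imread(f'pics/{n}_crop.png');print(i.shape)"
```

```text
(572, 484, 3)
(528, 748, 3)
```

View pics/top_crop.png

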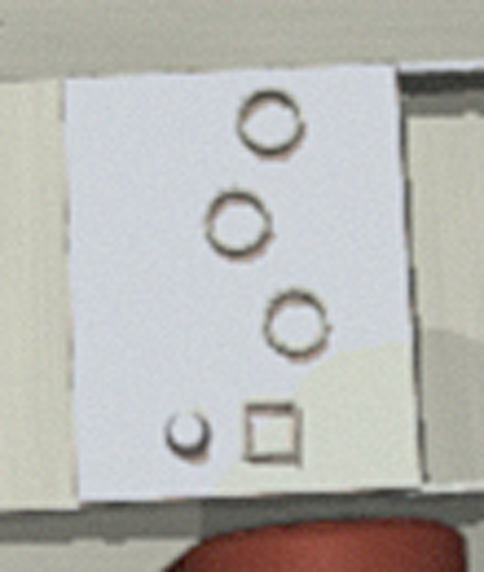

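The enlarged top crop shows three rings at crop px (271,122), (239,224) and (297,324), the square at (272,433) and the mould at (188,436). The board corners are at (65,78), (397,66), (424,483) and (78,500). I'll convert these to world positions and compare them with the side view.

```bash
python3 - <<'E'
from h import *
P=np.load("pics/top0.npz")
f=lambda a:np.array(a)/4.4+np.array([225,130])-.39
rim=ray(P,f([[271,122],[239,224],[297,324],[272,433]]),.095); print(rim.round(4))
print('mould',ray(P,f([[188,436]]),.1).round(4))
C=ray(P,f([[65,78],[397,66],[424,483],[78,500]]),.08); print(C.round(4)); 
c=C.mean(0)
e=(C[0]+C[1]-C[2]-C[3]); e/=np.linalg.norm(e); yaw=np.arctan2(e[1],e[0]); print('centre',c.round(4),'yaw from long sides',yaw,
 [np.linalg.norm(C[i]-C[(i+1)%4]).round(4) for i in range(4)])
S=np.load("pics/side0.npz")
# side dark-blob centres -> z=.09
R=np.array([[np.cos(yaw),np.sin(yaw)],[-np.sin(yaw),np.cos(yaw)]])
print('board frame',((rim[:,:2]-c[:2])@R.T).round(4))
# overlay check in side
im=S['i'].copy()
im=cv2.resize(im,None,fx=4,fy=4,interpolation=cv2.INTER_CUBIC)
t=np.linspace(0,6.3,60)
for q in rim[:3]:
  for z in(.1,):
    uv=proj(S,np.c_[q[0]+.024*np.cos(t),q[1]+.024*np.sin(t),0*t+z]); cv2.polylines(im,[(uv*4).astype(int)],True,(0,0,255),1)
uv=proj(S,C);cv2.polylines(im,[(uv*4).astype(int)],True,(0,255,0),1)
cv2.imwrite("pics/side_ov.png",im[620:1100,720:1440])
# pan depth check
d=P['d']; 
for uv in [(345,160),(345,195),(345,225),(215,170),(300,180)]:
  D=d[uv[1],uv[0]]; q=np.array([(uv[0]-P['cx'])/P['fx'],(uv[1]-P['cy'])/P['fy'],1])*D
  print(uv,(P['R'].T@(q-P['t'])).round(3))
E
```

```text
[[ 0.6694 -0.0112  0.095 ]
 [ 0.593   0.0143  0.095 ]
 [ 0.5176 -0.026   0.095 ]
 [ 0.4385 -0.0057  0.095 ]]
mould [[0.4371 0.0546 0.1   ]]
[[ 0.7114  0.1416  0.08  ]
 [ 0.7145 -0.1068  0.08  ]
 [ 0.4013 -0.1148  0.08  ]
 [ 0.3951  0.1354  0.08  ]]
centre [0.5556 0.0138 0.08  ] yaw from long sides 0.022584971243479444 [np.float64(0.2483), np.float64(0.3133), np.float64(0.2503), np.float64(0.3163)]
board frame [[ 0.1132 -0.0276]
 [ 0.0374 -0.0004]
 [-0.0388 -0.039 ]
 [-0.1175 -0.0169]]
(345, 160) [ 0.682 -0.215 -0.001]
(345, 195) [ 0.56  -0.21  -0.005]
(345, 225) [ 0.455 -0.203  0.006]
(215, 170) [0.64  0.223 0.069]
(300, 180) [ 0.596 -0.054  0.083]
```

View pics/side_ov.png

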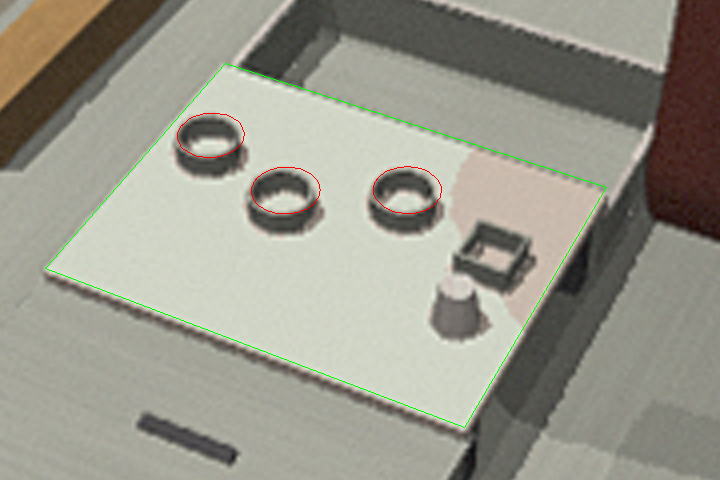

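Top and side views agree to about 2 mm, and the board frame puts the rings in strips about 76 mm apart, as the task describes. I'll push each ring with both fingertips, about 30 mm apart across the board's x, so the ring sits cradled between them. The push direction is board −y, world (0.0226, −0.9997).

```bash
cat > plan.py <<'E'
import sys,numpy as np
from scipy.spatial.transform import Rotation as Ro
from bench import env
# usage: plan.py x y z n  -> per-row tool-frame shift/turn ending with tool y along board x
x,y,z,n=map(float,sys.argv[1:5]); n=int(n)
s=env.get_state(); p=np.array(s['tcp_pos']); R=np.array(s['orientation'])
a=0.0226; Y=np.array([np.cos(a),np.sin(a),0]); Z=np.array([0,0,-1.]); T=np.c_[np.cross(Y,Z),Y,Z]
w=Ro.from_matrix(R.T@T).as_rotvec(); print('turn',w.round(3),'tcp',p.round(4),'rem',(np.array([x,y,z])-p).round(4))
d=(np.array([x,y,z])-p)/n*1000
for i in range(n):
    Ri=R@Ro.from_rotvec(w*i/n).as_matrix()
    print((Ri.T@d).round(1),(w/n).round(3))
E
python3 plan.py 0.668 0.044 0.17 16
```

```text
turn [-1.000e-03 -1.000e-03 -1.329e+00] tcp [ 0.157  -0.5789  0.2387] rem [ 0.511   0.6229 -0.0687]
[ 41.  -29.2   4.3] [-0.    -0.    -0.083]
[ 43.3 -25.7   4.3] [-0.    -0.    -0.083]
[ 45.3 -22.    4.3] [-0.    -0.    -0.083]
[ 46.9 -18.2   4.3] [-0.    -0.    -0.083]
[ 48.3 -14.2   4.3] [-0.    -0.    -0.083]
[ 49.3 -10.2   4.3] [-0.    -0.    -0.083]
[50.  -6.1  4.3] [-0.    -0.    -0.083]
[50.3 -1.9  4.3] [-0.    -0.    -0.083]
[50.3  2.3  4.3] [-0.    -0.    -0.083]
[49.9  6.4  4.3] [-0.    -0.    -0.083]
[49.2 10.6  4.3] [-0.    -0.    -0.083]
[48.2 14.6  4.3] [-0.    -0.    -0.083]
[46.8 18.6  4.3] [-0.    -0.    -0.083]
[45.1 22.4  4.3] [-0.    -0.    -0.083]
[43.1 26.   4.3] [-0.    -0.    -0.083]
[40.8 29.5  4.3] [-0.    -0.    -0.083]
```

```bash
python3 -m pendant '[{"dx":41,"dy":-29,"wz":-0.083},{"dx":43,"dy":-26,"wz":-0.083},{"dx":45,"dy":-22,"wz":-0.083},{"dx":47,"dy":-18,"wz":-0.083},{"dx":48,"dy":-14,"wz":-0.083},{"dx":49,"dy":-10,"wz":-0.083},{"dx":50,"dy":-6,"wz":-0.083},{"dx":50,"dy":-2,"wz":-0.083}]' -0.3; python3 plan.py 0.668 0.044 0.17 9
```

```text
turn [-1.000e-03 -1.000e-03 -1.329e+00] tcp [ 0.157  -0.5789  0.2387] rem [ 0.511   0.6229 -0.0687]
[ 72.9 -51.9   7.7] [-0.    -0.    -0.148]
[ 79.8 -40.6   7.7] [-0.    -0.    -0.148]
[ 84.9 -28.5   7.7] [-0.    -0.    -0.148]
[ 88.1 -15.7   7.7] [-0.    -0.    -0.148]
[89.5 -2.5  7.7] [-0.    -0.    -0.148]
[88.9 10.6  7.7] [-0.    -0.    -0.148]
[86.3 23.6  7.6] [-0.    -0.    -0.148]
[81.9 36.   7.6] [-0.    -0.    -0.148]
[75.7 47.7  7.6] [-0.    -0.    -0.148]invalid input
```

The call was refused as invalid and nothing moved. I'll resend it with all six keys in every row.

```bash
python3 -m pendant '[{"dx":41,"dy":-29,"dz":0,"wx":0,"wy":0,"wz":-0.083},{"dx":43,"dy":-26,"dz":0,"wx":0,"wy":0,"wz":-0.083},{"dx":45,"dy":-22,"dz":0,"wx":0,"wy":0,"wz":-0.083},{"dx":47,"dy":-18,"dz":0,"wx":0,"wy":0,"wz":-0.083},{"dx":48,"dy":-14,"dz":0,"wx":0,"wy":0,"wz":-0.083},{"dx":49,"dy":-10,"dz":0,"wx":0,"wy":0,"wz":-0.083},{"dx":50,"dy":-6,"dz":0,"wx":0,"wy":0,"wz":-0.083},{"dx":50,"dy":-2,"dz":0,"wx":0,"wy":0,"wz":-0.083}]' -0.3; python3 plan.py 0.668 0.044 0.17 10
```

```text
time: 1.15
tcp_pos: [0.414, -0.2587, 0.2365]
orientation: [[0.587, 0.81, -0.0], [0.81, -0.587, 0.004], [0.003, -0.003, -1.0]]
force: [0.7, -0.6, 0.5]
gripper_width: 0.0299
turn [-0.002 -0.004 -0.65 ] tcp [ 0.414  -0.2587  0.2365] rem [ 0.254   0.3027 -0.0665]
[39.4  2.8  6.8] [-0.    -0.    -0.065]
[39.1  5.4  6.7] [-0.    -0.    -0.065]
[38.7  7.9  6.7] [-0.    -0.    -0.065]
[38.1 10.4  6.7] [-0.    -0.    -0.065]
[37.4 12.8  6.7] [-0.    -0.    -0.065]
[36.5 15.2  6.7] [-0.    -0.    -0.065]
[35.4 17.6  6.7] [-0.    -0.    -0.065]
[34.2 19.8  6.7] [-0.    -0.    -0.065]
[32.8 22.   6.7] [-0.    -0.    -0.065]
[31.3 24.1  6.7] [-0.    -0.    -0.065]
```

Opening 29.9 mm is what I wanted. Continuing towards ring_a's strip.

```bash
python3 -m pendant '[{"dx":39,"dy":3,"dz":6,"wx":0,"wy":0,"wz":-0.065},{"dx":39,"dy":5,"dz":6,"wx":0,"wy":0,"wz":-0.065},{"dx":39,"dy":8,"dz":6,"wx":0,"wy":0,"wz":-0.065},{"dx":38,"dy":10,"dz":6,"wx":0,"wy":0,"wz":-0.065},{"dx":37,"dy":13,"dz":6,"wx":0,"wy":0,"wz":-0.065},{"dx":36,"dy":15,"dz":6,"wx":0,"wy":0,"wz":-0.065},{"dx":35,"dy":18,"dz":6,"wx":0,"wy":0,"wz":-0.065},{"dx":34,"dy":20,"dz":6,"wx":0,"wy":0,"wz":-0.065},{"dx":33,"dy":22,"dz":6,"wx":0,"wy":0,"wz":-0.065},{"dx":31,"dy":24,"dz":6,"wx":0,"wy":0,"wz":-0.065}]'; python3 plan.py 0.668 0.044 0.12 3
```

```text
time: 2.4
tcp_pos: [0.6708, 0.0582, 0.1737]
orientation: [[-0.047, 0.999, -0.002], [0.999, 0.047, 0.004], [0.004, -0.002, -1.0]]
force: [-0.0, -1.4, 0.9]
gripper_width: 0.0299
turn [-0.002 -0.004  0.025] tcp [0.6708 0.0582 0.1737] rem [-0.0028 -0.0142 -0.0537]
[-4.7 -1.1 17.9] [-0.001 -0.001  0.008]
[-4.7 -1.1 17.9] [-0.001 -0.001  0.008]
[-4.7 -1.1 17.9] [-0.001 -0.001  0.008]
```

```bash
python3 -m pendant '[{"dx":-3,"dy":-1,"dz":18,"wx":0,"wy":0,"wz":0.01},{"dx":-4,"dy":-1,"dz":18,"wx":0,"wy":0,"wz":0.01},{"dx":-4,"dy":-1,"dz":14,"wx":0,"wy":0,"wz":0.005},{"dx":0,"dy":0,"dz":0,"wx":0,"wy":0,"wz":0}]'; python3 plan.py 0.668 0.044 0.092 1
cat > look.py <<'E'
import sys
from h import *
from bench import env
for a in sys.argv[1:]:
    n,tag=a.split(':'); P=env.camera_params(n); i,d=env.camera(n)
    np.savez(f"pics/{n}{tag}.npz",i=i,d=d,**{k:np.array(v) for k,v in P.items()})
    if n=="side": i=cv2.resize(i[150:300,170:370],None,fx=4,fy=4,interpolation=cv2.INTER_CUBIC)
    if n=="top": i=cv2.resize(i[130:260,180:390],None,fx=3.8,fy=3.8,interpolation=cv2.INTER_CUBIC)
    cv2.imwrite(f"pics/{n}{tag}.png",i)
E
python3 look.py side:1 wrist:1
```

```text
time: 2.9
tcp_pos: [0.6666, 0.0472, 0.1183]
orientation: [[-0.021, 1.0, -0.006], [1.0, 0.021, 0.004], [0.004, -0.006, -1.0]]
force: [0.2, 0.2, 0.2]
gripper_width: 0.0299
turn [-0.006 -0.004 -0.001] tcp [0.6666 0.0472 0.1183] rem [ 0.0014 -0.0032 -0.0263]
[-3.3  1.5 26.2] [-0.006 -0.004 -0.001]
```

View pics/side1.png

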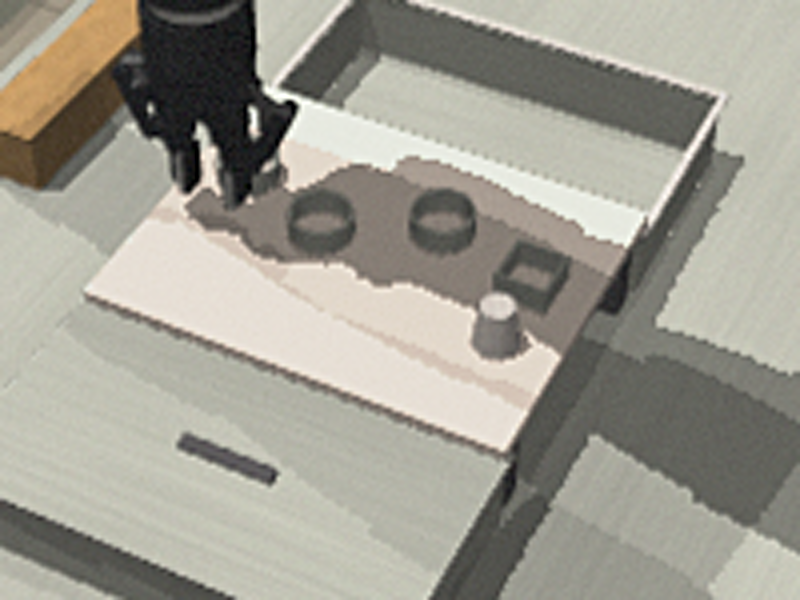

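View pics/wrist1.png

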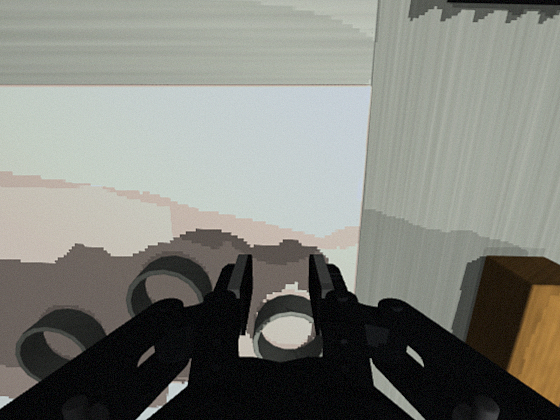

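The wrist view has the fingers either side of col 281 with ring_a just ahead of them at col 287, about 3–4 mm towards +x. The side view shows the tips above clear board behind the ring. I'll shift 3 mm to centre and go down.

```bash
python3 -m pendant '[{"dx":0,"dy":3,"dz":13,"wx":-0.006,"wy":-0.004,"wz":0},{"dx":0,"dy":1,"dz":10,"wx":0,"wy":0,"wz":0},{"dx":0,"dy":0,"dz":3,"wx":0,"wy":0,"wz":0},{"dx":0,"dy":0,"dz":0,"wx":0,"wy":0,"wz":0}]'; python3 plan.py 0.669 0.044 0.092 1
python3 look.py side:2
```

```text
time: 3.5
tcp_pos: [0.6727, 0.0474, 0.0939]
orientation: [[-0.022, 1.0, 0.005], [1.0, 0.022, -0.001], [-0.001, 0.005, -1.0]]
force: [-0.2, -0.5, -0.2]
gripper_width: 0.0298
turn [ 0.005  0.001 -0.001] tcp [0.6727 0.0474 0.0939] rem [-0.0037 -0.0034 -0.0019]
[-3.3 -3.8  1.9] [ 0.005  0.001 -0.001]
```

View pics/side2.png

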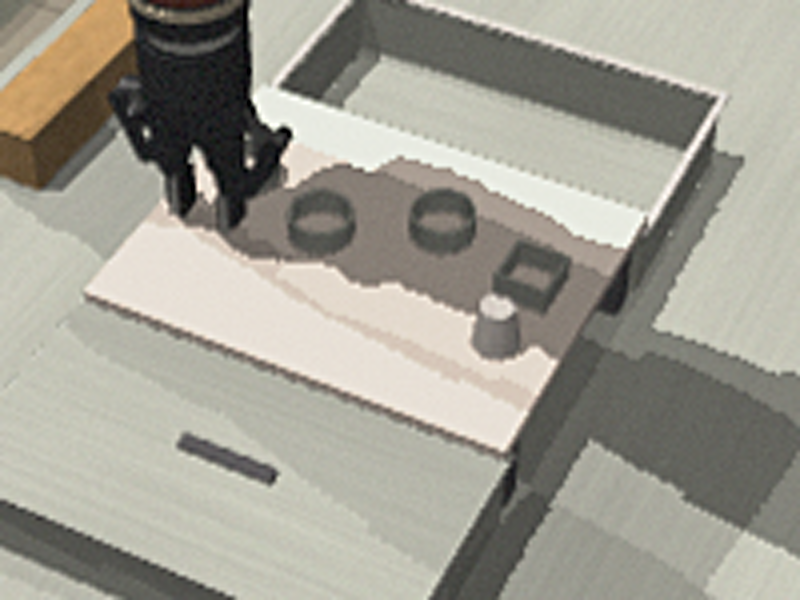

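The tips are just above the board at z ≈ 0.086, behind ring_a. I'll correct x by −3 mm and start pushing along tool −x at about 110 mm/s.

```bash
python3 -m pendant '[{"dx":-10,"dy":-3,"dz":0,"wx":0.005,"wy":0,"wz":0},{"dx":-12,"dy":0,"dz":0,"wx":0,"wy":0,"wz":0},{"dx":-12,"dy":0,"dz":0,"wx":0,"wy":0,"wz":0},{"dx":-14,"dy":0,"dz":0,"wx":0,"wy":0,"wz":0},{"dx":-14,"dy":0,"dz":0,"wx":0,"wy":0,"wz":0},{"dx":-14,"dy":0,"dz":0,"wx":0,"wy":0,"wz":0},{"dx":-14,"dy":0,"dz":0,"wx":0,"wy":0,"wz":0}]'; python3 plan.py 0.6725 -0.12 0.093 5
python3 look.py side:3
```

```text
time: 4.42
tcp_pos: [0.6721, -0.0493, 0.0951]
orientation: [[-0.022, 1.0, 0.002], [1.0, 0.022, -0.001], [-0.001, 0.002, -1.0]]
force: [-0.3, -0.1, -0.4]
gripper_width: 0.0297
turn [ 0.002  0.001 -0.001] tcp [ 0.6721 -0.0493  0.0951] rem [ 0.0004 -0.0707 -0.0021]
[-14.1  -0.2   0.4] [ 0.  0. -0.]
[-14.1  -0.2   0.4] [ 0.  0. -0.]
[-14.1  -0.2   0.4] [ 0.  0. -0.]
[-14.1  -0.2   0.4] [ 0.  0. -0.]
[-14.1  -0.2   0.4] [ 0.  0. -0.]
```

View pics/side3.png

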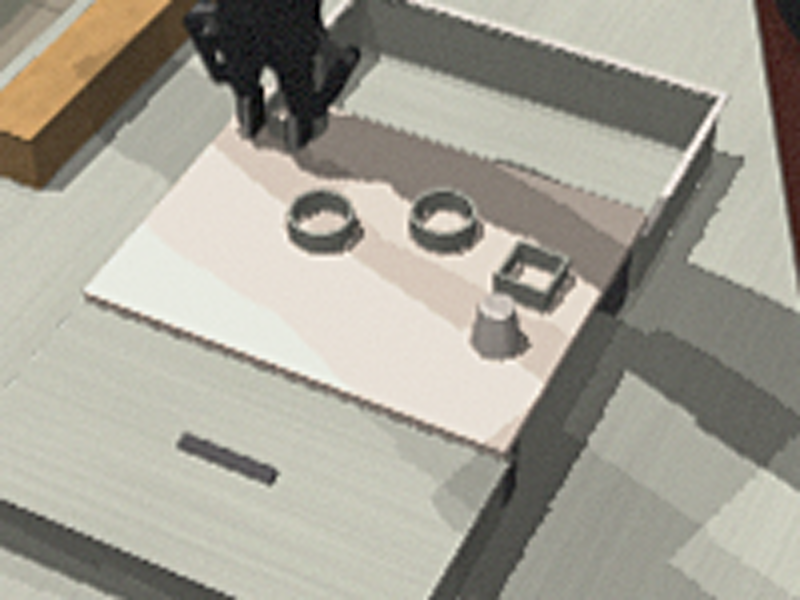

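Ring_a is moving ahead of the fingers, near the board edge behind them at about (315,128). Carrying on past the edge.

```bash
python3 -m pendant '[{"dx":-14,"dy":0,"dz":1,"wx":0,"wy":0,"wz":0},{"dx":-14,"dy":0,"dz":1,"wx":0,"wy":0,"wz":0},{"dx":-14,"dy":0,"dz":0,"wx":0,"wy":0,"wz":0},{"dx":-14,"dy":0,"dz":0,"wx":0,"wy":0,"wz":0},{"dx":-14,"dy":0,"dz":0,"wx":0,"wy":0,"wz":0},{"dx":0,"dy":0,"dz":0,"wx":0,"wy":0,"wz":0}]'; python3 plan.py 0.6725 -0.12 0.093 1
python3 look.py side:4 wrist:4
```

```text
time: 5.22
tcp_pos: [0.6737, -0.1267, 0.0931]
orientation: [[-0.02, 1.0, 0.002], [1.0, 0.02, -0.002], [-0.002, 0.002, -1.0]]
force: [-0.5, -0.7, -0.7]
gripper_width: 0.0296
turn [ 0.002  0.002 -0.003] tcp [ 0.6737 -0.1267  0.0931] rem [-0.0012  0.0067 -0.0001]
[ 6.7 -1.   0.1] [ 0.002  0.002 -0.003]
```

View pics/side4.png

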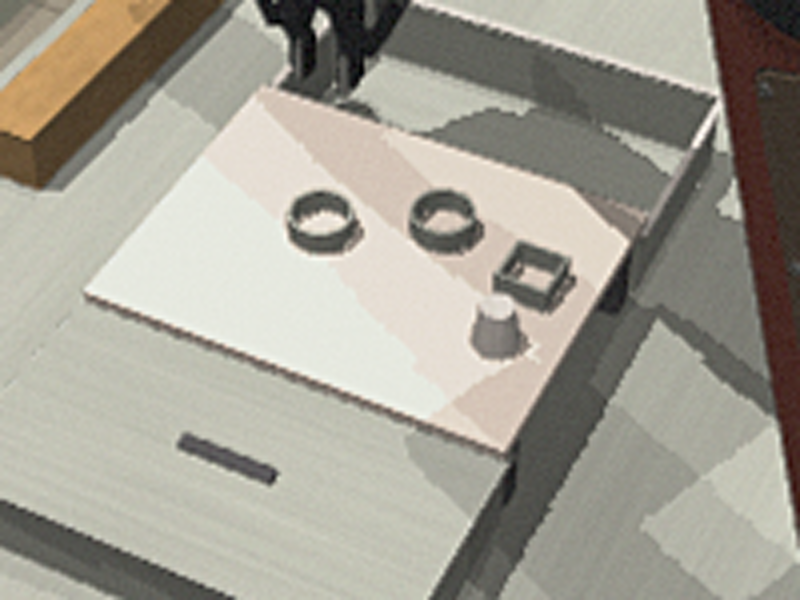

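View pics/wrist4.png

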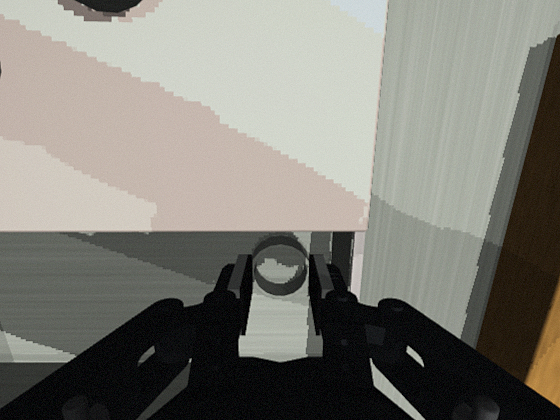

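In the wrist view ring_a lies flat on the pan floor beyond the board edge, at (279,265). The other things have not moved. Next I'll lift and go behind ring_b.

```bash
python3 -m pendant '[{"dx":0,"dy":0,"dz":-22,"wx":0,"wy":0,"wz":0},{"dx":10,"dy":-3,"dz":-22,"wx":0,"wy":0,"wz":-0.003},{"dx":38,"dy":-16,"dz":0,"wx":0,"wy":0,"wz":0},{"dx":38,"dy":-16,"dz":0,"wx":0,"wy":0,"wz":0},{"dx":38,"dy":-16,"dz":0,"wx":0,"wy":0,"wz":0},{"dx":38,"dy":-16,"dz":0,"wx":0,"wy":0,"wz":0},{"dx":38,"dy":-13,"dz":0,"wx":0,"wy":0,"wz":0},{"dx":0,"dy":0,"dz":0,"wx":0,"wy":0,"wz":0}]'; python3 plan.py 0.592 0.073 0.093 3
python3 look.py wrist:5
```

```text
time: 6.32
tcp_pos: [0.5848, 0.0853, 0.1431]
orientation: [[-0.03, 1.0, 0.006], [1.0, 0.03, -0.0], [-0.0, 0.006, -1.0]]
force: [-0.2, -0.6, -0.3]
gripper_width: 0.03
turn [0.006 0.    0.007] tcp [0.5848 0.0853 0.1431] rem [ 0.0072 -0.0123 -0.0501]
[-4.2  2.2 16.7] [0.002 0.    0.002]
[-4.2  2.2 16.7] [0.002 0.    0.002]
[-4.2  2.3 16.7] [0.002 0.    0.002]
```

View pics/wrist5.png

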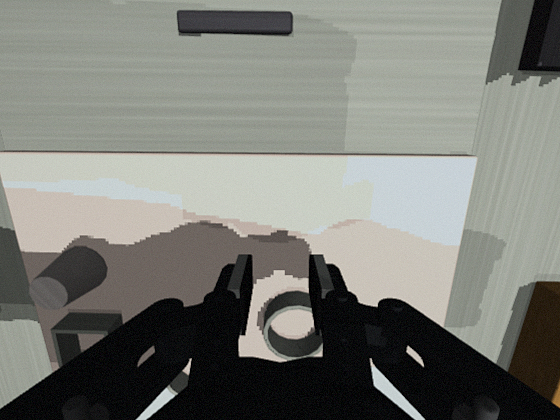

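The wrist view has ring_b at about (294,323) and the fingers centred on col 281, so a shift of roughly +8 mm in x agrees with the plan. Going down now.

```bash
python3 -m pendant '[{"dx":-4,"dy":3,"dz":17,"wx":0.006,"wy":0,"wz":0.007},{"dx":-4,"dy":2,"dz":17,"wx":0,"wy":0,"wz":0},{"dx":-2,"dy":1,"dz":13,"wx":0,"wy":0,"wz":0},{"dx":0,"dy":0,"dz":3,"wx":0,"wy":0,"wz":0},{"dx":0,"dy":0,"dz":0,"wx":0,"wy":0,"wz":0}]'; python3 plan.py 0.592 0.073 0.093 1
python3 look.py side:6
```

```text
time: 7.0
tcp_pos: [0.5923, 0.0709, 0.0882]
orientation: [[-0.018, 1.0, -0.002], [1.0, 0.018, -0.001], [-0.001, -0.002, -1.0]]
force: [0.3, 0.5, -0.4]
gripper_width: 0.03
turn [-0.002  0.001 -0.004] tcp [0.5923 0.0709 0.0882] rem [-0.0003  0.0021  0.0048]
[ 2.1 -0.2 -4.8] [-0.002  0.001 -0.004]
```

View pics/side6.png

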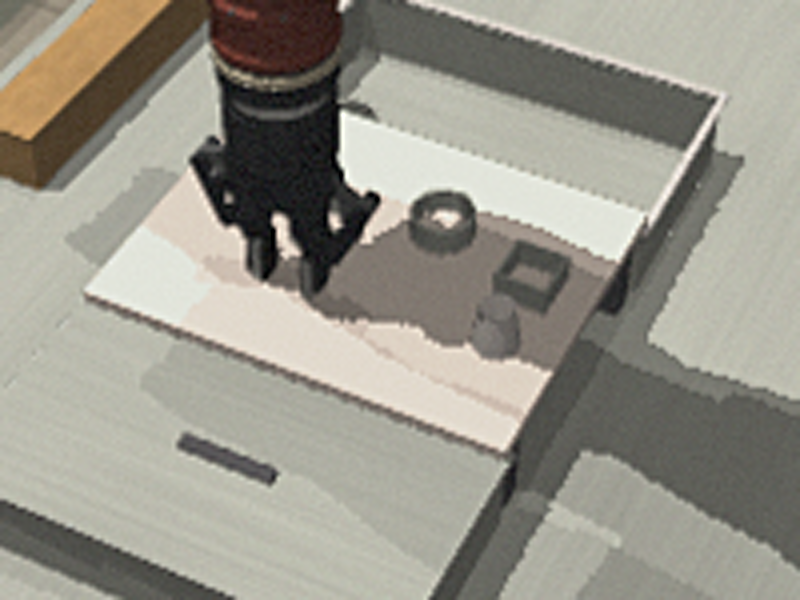

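The z is a little low at 0.088, though there is no contact force. I'll raise it 4 mm while starting the ring_b push.

```bash
python3 -m pendant '[{"dx":0,"dy":0,"dz":-4,"wx":0,"wy":0,"wz":-0.004},{"dx":-12,"dy":0,"dz":0,"wx":0,"wy":0,"wz":0},{"dx":-12,"dy":0,"dz":0,"wx":0,"wy":0,"wz":0},{"dx":-12,"dy":0,"dz":0,"wx":0,"wy":0,"wz":0},{"dx":-14,"dy":0,"dz":0,"wx":0,"wy":0,"wz":0},{"dx":-14,"dy":0,"dz":0,"wx":0,"wy":0,"wz":0},{"dx":-14,"dy":0,"dz":0,"wx":0,"wy":0,"wz":0},{"dx":-14,"dy":0,"dz":0,"wx":0,"wy":0,"wz":0},{"dx":-14,"dy":0,"dz":0,"wx":0,"wy":0,"wz":0}]'; python3 plan.py 0.5965 -0.125 0.093 6
python3 look.py side:7
```

```text
time: 8.18
tcp_pos: [0.5957, -0.0426, 0.0946]
orientation: [[-0.023, 1.0, 0.001], [1.0, 0.023, -0.001], [-0.001, 0.001, -1.0]]
force: [0.8, -0.2, 0.0]
gripper_width: 0.0301
turn [0.001 0.001 0.   ] tcp [ 0.5957 -0.0426  0.0946] rem [ 0.0008 -0.0824 -0.0016]
[-13.7  -0.2   0.3] [0. 0. 0.]
[-13.7  -0.2   0.3] [0. 0. 0.]
[-13.7  -0.2   0.3] [0. 0. 0.]
[-13.7  -0.2   0.3] [0. 0. 0.]
[-13.7  -0.2   0.3] [0. 0. 0.]
[-13.7  -0.2   0.3] [0. 0. 0.]
```

View pics/side7.png

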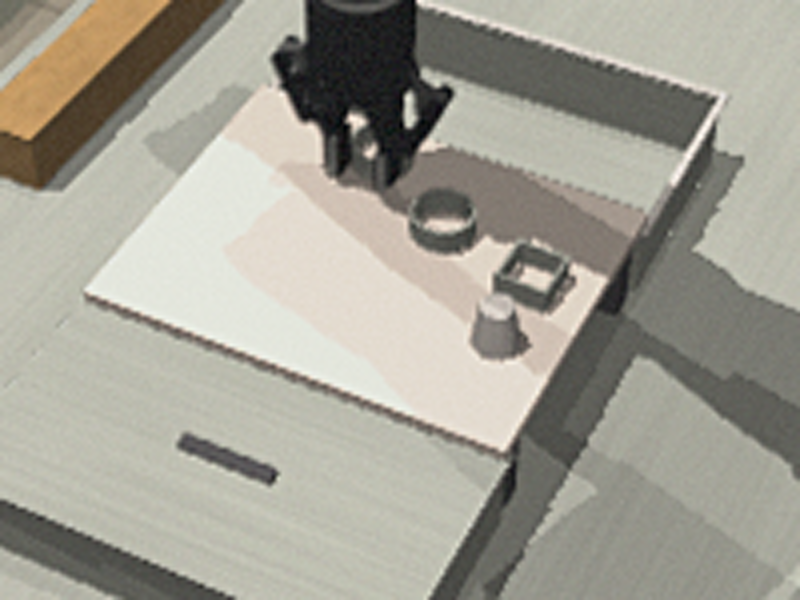

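Ring_b is sitting between and ahead of the fingers at (372,140), and ring_c has not been touched. On to the edge.

```bash
python3 -m pendant '[{"dx":-14,"dy":0,"dz":1,"wx":0,"wy":0,"wz":0},{"dx":-14,"dy":0,"dz":0,"wx":0,"wy":0,"wz":0},{"dx":-14,"dy":0,"dz":0,"wx":0,"wy":0,"wz":0},{"dx":-14,"dy":0,"dz":0,"wx":0,"wy":0,"wz":0},{"dx":-14,"dy":0,"dz":0,"wx":0,"wy":0,"wz":0},{"dx":-14,"dy":0,"dz":0,"wx":0,"wy":0,"wz":0},{"dx":0,"dy":0,"dz":0,"wx":0,"wy":0,"wz":0}]'; python3 plan.py 0.516 0.032 0.143 5
python3 look.py wrist:8 side:8
```

```text
time: 9.1
tcp_pos: [0.5977, -0.1348, 0.0936]
orientation: [[-0.021, 1.0, 0.001], [1.0, 0.021, -0.002], [-0.002, 0.001, -1.0]]
force: [0.1, 0.9, -0.2]
gripper_width: 0.0306
turn [ 0.001  0.002 -0.002] tcp [ 0.5977 -0.1348  0.0936] rem [-0.0817  0.1668  0.0494]
[ 33.7 -15.6 -10. ] [ 0.  0. -0.]
[ 33.7 -15.6  -9.9] [ 0.  0. -0.]
[ 33.7 -15.6  -9.9] [ 0.  0. -0.]
[ 33.7 -15.6  -9.9] [ 0.  0. -0.]
[ 33.7 -15.6  -9.9] [ 0.  0. -0.]
```

View pics/wrist8.png

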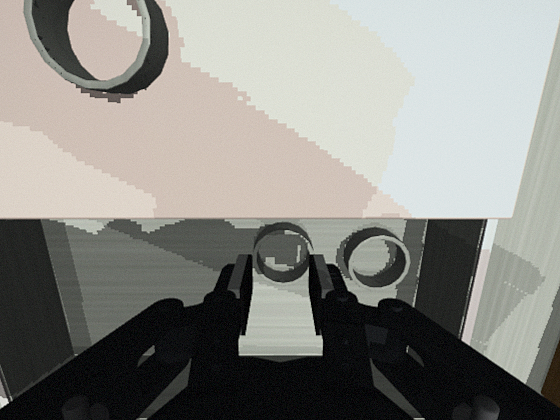

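View pics/side8.png

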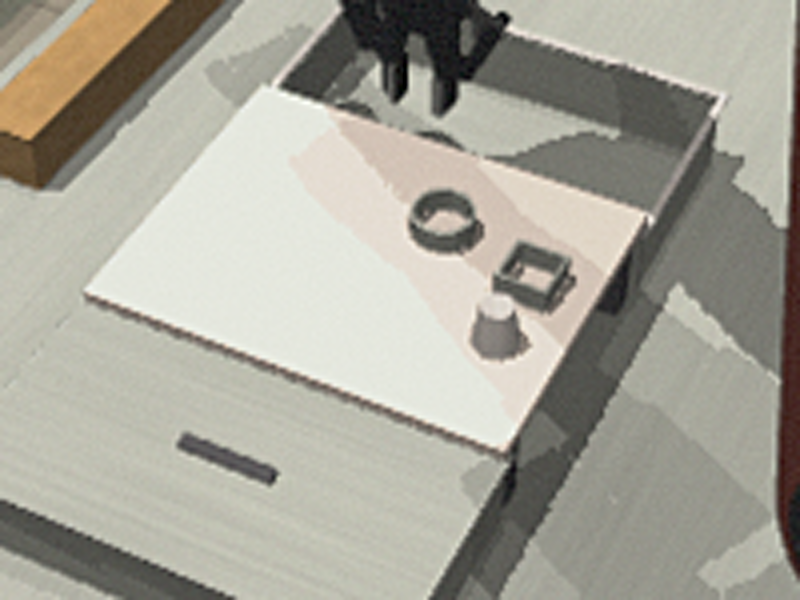

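The wrist view shows both rings lying in the pan at (284,252) and (377,260). Next is ring_c.

```bash
python3 -m pendant '[{"dx":0,"dy":0,"dz":-22,"wx":0,"wy":0,"wz":0},{"dx":10,"dy":-3,"dz":-22,"wx":0,"wy":0,"wz":-0.002},{"dx":30,"dy":-14,"dz":0,"wx":0,"wy":0,"wz":0},{"dx":30,"dy":-14,"dz":0,"wx":0,"wy":0,"wz":0},{"dx":30,"dy":-14,"dz":0,"wx":0,"wy":0,"wz":0},{"dx":30,"dy":-14,"dz":0,"wx":0,"wy":0,"wz":0},{"dx":30,"dy":-12,"dz":0,"wx":0,"wy":0,"wz":0},{"dx":0,"dy":0,"dz":0,"wx":0,"wy":0,"wz":0}]'; python3 plan.py 0.5165 0.034 0.092 3
python3 look.py wrist:9
```

```text
time: 10.2
tcp_pos: [0.5196, 0.0338, 0.1389]
orientation: [[-0.029, 1.0, 0.001], [1.0, 0.029, -0.0], [-0.0, 0.001, -1.0]]
force: [-0.2, -0.5, 0.5]
gripper_width: 0.03
turn [0.001 0.    0.007] tcp [0.5196 0.0338 0.1389] rem [-0.0031  0.0002 -0.0469]
[ 0.1 -1.1 15.6] [0.    0.    0.002]
[ 0.1 -1.1 15.6] [0.    0.    0.002]
[ 0.1 -1.  15.6] [0.    0.    0.002]
```

View pics/wrist9.png

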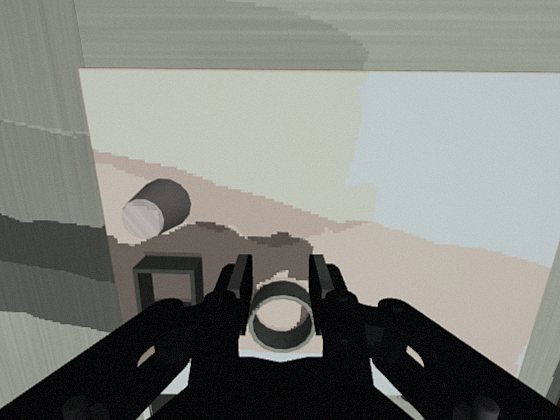

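Ring_c is centred between the fingers at (281,315), and the square cutter and mould are clear to the left. Going down, then pushing.

```bash
python3 -m pendant '[{"dx":0,"dy":-1,"dz":16,"wx":0,"wy":0,"wz":0.006},{"dx":0,"dy":0,"dz":16,"wx":0,"wy":0,"wz":0},{"dx":0,"dy":0,"dz":10,"wx":0,"wy":0,"wz":0},{"dx":0,"dy":0,"dz":0,"wx":0,"wy":0,"wz":0}]'; python3 plan.py 0.5165 0.034 0.092 1
python3 look.py side:10
```

```text
time: 10.75
tcp_pos: [0.519, 0.0311, 0.0924]
orientation: [[-0.02, 1.0, -0.001], [1.0, 0.02, -0.001], [-0.001, -0.001, -1.0]]
force: [-0.9, 0.6, -0.4]
gripper_width: 0.0297
turn [-0.001  0.001 -0.003] tcp [0.519  0.0311 0.0924] rem [-0.0025  0.0029 -0.0004]
[ 3.  -2.5  0.4] [-0.001  0.001 -0.003]
```

View pics/side10.png

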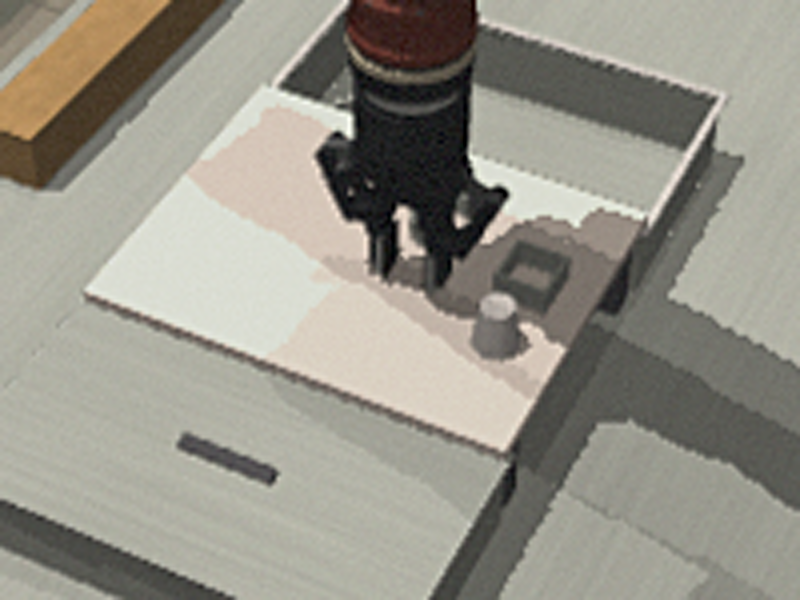

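The tips are down behind ring_c with the mould and square cutter clear to their right. Pushing ring_c.

```bash
python3 -m pendant '[{"dx":-8,"dy":-1,"dz":0,"wx":0,"wy":0,"wz":-0.003},{"dx":-12,"dy":0,"dz":0,"wx":0,"wy":0,"wz":0},{"dx":-12,"dy":0,"dz":0,"wx":0,"wy":0,"wz":0},{"dx":-12,"dy":0,"dz":0,"wx":0,"wy":0,"wz":0},{"dx":-14,"dy":0,"dz":0,"wx":0,"wy":0,"wz":0},{"dx":-14,"dy":0,"dz":0,"wx":0,"wy":0,"wz":0},{"dx":-14,"dy":0,"dz":0,"wx":0,"wy":0,"wz":0}]'; python3 plan.py 0.521 -0.13 0.093 5
python3 look.py side:11
```

```text
time: 11.68
tcp_pos: [0.5213, -0.0615, 0.0947]
orientation: [[-0.023, 1.0, 0.003], [1.0, 0.023, -0.002], [-0.002, 0.003, -1.0]]
force: [-0.5, 0.5, 0.6]
gripper_width: 0.0299
turn [0.003 0.002 0.   ] tcp [ 0.5213 -0.0615  0.0947] rem [-0.0003 -0.0685 -0.0017]
[-13.7  -0.4   0.4] [0.001 0.    0.   ]
[-13.7  -0.4   0.4] [0.001 0.    0.   ]
[-13.7  -0.4   0.4] [0.001 0.    0.   ]
[-13.7  -0.4   0.4] [0.001 0.    0.   ]
[-13.7  -0.4   0.4] [0.001 0.    0.   ]
```

View pics/side11.png

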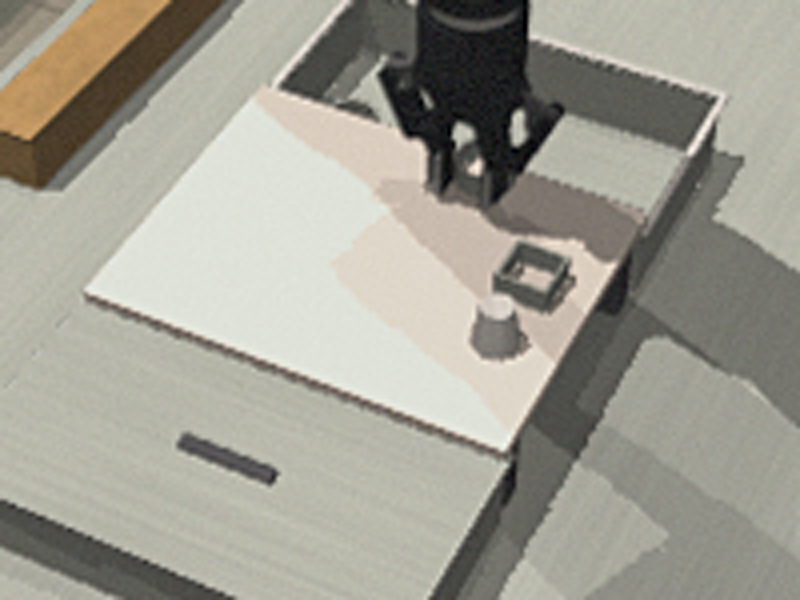

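Ring_c is held between the tips at (472,160), close to the edge. I'll finish the push and then lift clear.

```bash
python3 -m pendant '[{"dx":-14,"dy":0,"dz":1,"wx":0,"wy":0,"wz":0},{"dx":-14,"dy":0,"dz":0,"wx":0,"wy":0,"wz":0},{"dx":-14,"dy":0,"dz":0,"wx":0,"wy":0,"wz":0},{"dx":-14,"dy":0,"dz":0,"wx":0,"wy":0,"wz":0},{"dx":-14,"dy":0,"dz":0,"wx":0,"wy":0,"wz":0},{"dx":0,"dy":0,"dz":0,"wx":0,"wy":0,"wz":0},{"dx":0,"dy":0,"dz":-25,"wx":0,"wy":0,"wz":0},{"dx":0,"dy":0,"dz":-40,"wx":0,"wy":0,"wz":0},{"dx":0,"dy":0,"dz":-40,"wx":0,"wy":0,"wz":0},{"dx":0,"dy":0,"dz":0,"wx":0,"wy":0,"wz":0}]'
python3 look.py wrist:12 side:12 top:12
```

```text
time: 12.98
tcp_pos: [0.5221, -0.137, 0.201]
orientation: [[-0.022, 1.0, 0.001], [1.0, 0.022, -0.001], [-0.001, 0.001, -1.0]]
force: [0.2, -1.0, -0.7]
gripper_width: 0.0298
```

View pics/wrist12.png

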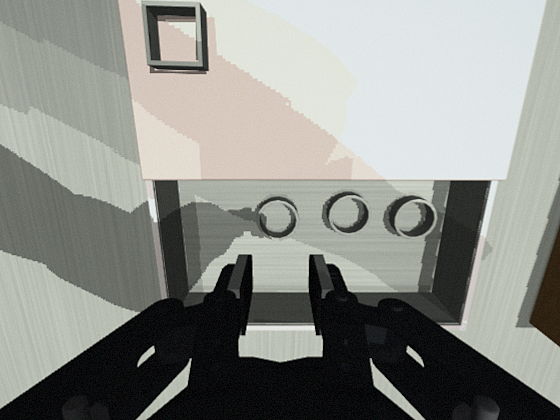

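View pics/side12.png

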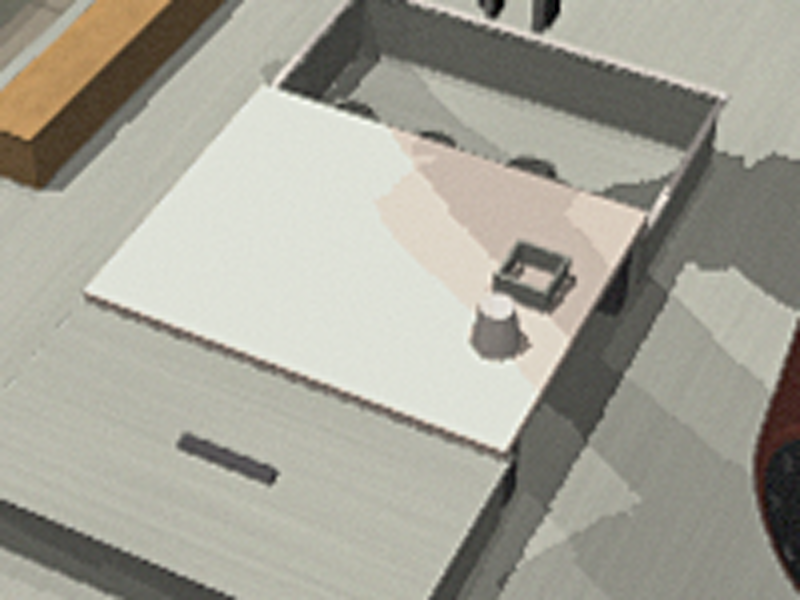

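View pics/top12.png

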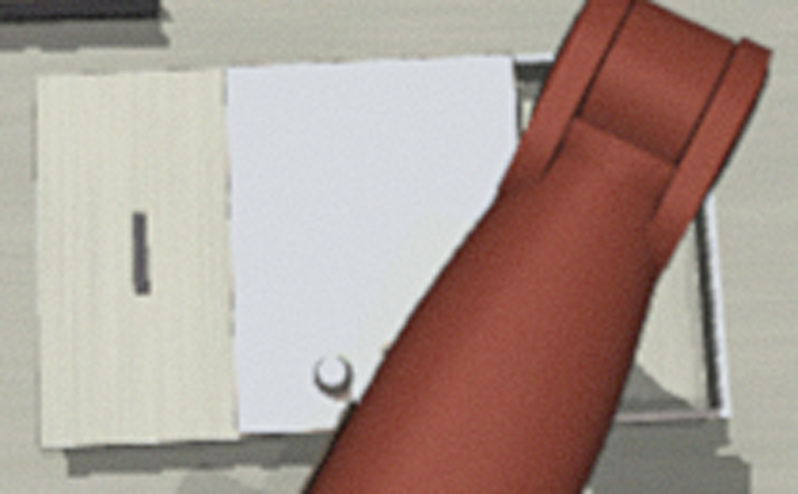

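All three rings lie flat in the pan, at wrist-view (277,217), (345,213) and (411,217). In the side view the square cutter (533,274) and mould (497,325) are at the same pixels as before. The fingers are clear, so I'll hand in.

```bash
python3 - <<'E'
from h import *
from bench import env
a=np.load("pics/side0.npz")['i'];b=np.load("pics/side12.npz")['i']
for n,(x0,y0,x1,y1) in dict(square=(290,207,316,230),mould=(284,221,304,242)).items():
    t=a[y0:y1,x0:x1]; r=cv2.matchTemplate(b[y0-6:y1+6,x0-6:x1+6],t,cv2.TM_CCOEFF_NORMED)
    _,v,_,l=cv2.minMaxLoc(r); print(n,'shift px',l[0]-6,l[1]-6,'score',round(v,2))
print(env.get_state()['joint_vel'])
print(env.close_job())
E
```

```text
square shift px 0 0 score 0.98
mould shift px 0 0 score 0.99
[-4.87794627e-05  8.23229796e-03 -1.34422053e-02 -1.02199274e-03
 -1.74687452e-03 -2.57544647e-03]
the job is handed in; nothing more can be done
None
```

All three ring cutters are in the open pan. I swept each one straight along the board's −y with both fingertips set 30 mm apart, without picking any up, and handed the job in at about 13 s of the 54 s allowed.

**Rings:** The last wrist picture shows all three lying flat on the pan floor.

**Square cutter and mould:** In the side view before and after, neither moved (0 px shift, match 0.98 and 0.99).

**Arm:** The forces reported at the end of each move stayed around 1 N. The fingers finished clear, about 11 cm above the board and at rest.

**Less certain or off plan:**
- The first move was refused as invalid because its rows left out some keys. Nothing moved, and I resent it complete.
- Before the second ring's push, the fingers came down to about the board's top surface. The force reading showed no contact, and I raised them 4 mm before pushing.
- In the last top view the arm hid part of the board and pan, so I relied on the wrist and side views there.
- I didn't separately measure the bowl, jar, spoon or tub afterwards. The low sweeps stayed over the board and its edge, and the arm crossed from its start position with the fingertips about 15 cm or more above the counter.

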